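# Lay out the steel pieces on their kit boards

## Robot

A 6-joint arm with a two-finger parallel gripper is mounted at the origin on a cart in front of the work surface, level with it; the furniture and walls round the work are solid. World frame = base frame: x ahead of the robot, y to its left, z up, the work surface at z = 0. Lengths are in m, angles in rad, forces in N, time in s.
With the tool pointing down it reaches from about 0.325 to 0.9 m from the base axis. Payload 6.1 kg.
Tool frame: the origin (TCP) lies between the finger pads; the fingertips stand 14 mm ahead of it and the grasp point (between the pads) lies 5 mm behind it; z points along the fingers, y is the line along which they close (so a half turn about z gives the same grasp; the last joint's range is limited). The gripper opens to 87 mm and grips with 3 to 60 N. Pads are 19 mm wide; open, the fingers measure 117 mm over their backs; the gripper's body (75 mm by 190 mm) begins 51 mm behind the grasp point.
Start: joints at [1.178, 0.22, 1.526, -0, 1.395, -0.126], TCP at [0.165, 0.603, 0.237] pointing down, gripper open.
Joint ranges: [-2.98, 2.98], [-0.91, 2.08], [0.09, 2.57], [-1.24, 4.39], [0.2, 2.65], [-2.68, 2.68]. Speed limits (rad/s): [2.57, 2.57, 3.01, 3.14, 3.14, 3.14].

## Interface

Orientations are given as [roll, pitch, yaw] about the fixed x, y, z axes, in that order (R = Rz(yaw) Ry(pitch) Rx(roll)).
In Python, from workcell import env gives the robot as it stands.
- The arm moves only by the shell command python3 -m handwheel 'ROWS' [FORCE]. ROWS is JSON, a list that holds one entry, the list of rows, each a list of 7 numbers: the closure, from -1 (fully open) to 1 (shut), then the shift along the world's x, y, z normalised to -1 to 1, where 1 is 400 mm, then the turn, a rotation vector about the world's x, y, z normalised to -1 to 1, where 1 is 0.5 rad. In form: [[[gripper, x, y, z, wx, wy, wz], ...]]. A call has 1 to 5 rows; each row shifts and turns the commanded pose from where the row before left it; what a row does not reach is not made up. A row lasts 1/10 s, in which the tool goes at most 50 mm and 8.59 degrees, less where a joint would pass 70% of its speed; a pose out of reach is approached as far as the arm can. A call with a number of a shift or a turn outside -1 to 1 is refused whole. A call with a gripper value outside its range is refused whole. The fingers move at their own pace and stop on an object; FORCE is the grip in N (left out, the last holds). Time passes only in rows, so rows that do not move let the fingers close. It gives the time, the measured TCP pose, the force, the opening and the grip force at its end, in the units of the state.
- env.sense(): the state, without advancing time (a new reading comes with each control period).
- env.read_camera(name): name is "side" or "top" or "wrist"; returns (picture, depth): 480x640x3 uint8, red, green, blue; 480x640 float32, m along the optical axis (not along the pixel's ray), 0 where there is no reading.
- env.calibration(name): a dict with "camera_matrix" (3x3 intrinsics, pixels), "eye" and "orientation" of the camera in the world. Camera axes: x right, y up, looking along -z (the intrinsics and any distortion apply to the point x, -y, -z); pixel columns grow to the right and rows downward; lengths in m; the calibration is good to about 2 mm. A picture is of the moment at which its call begins: read the wrist's pose just before it. calibration takes no time and is no camera call; for the wrist camera it gives the pose at the moment of the call.
- env.hand_in(): hands the job in; it is judged then, once.
The state is a dict: "time": time; "joint_pos": joint angles; "joint_velocities": joint speeds; "effort": joint torques, N m; "eef_pos": TCP position; "eef_rot": TCP orientation; "ft_force": force on the tool from outside, world axes, zero at the start; "moment": the same for the moment, N m; "width": opening from 0.0 (shut) to 1.0 (fully open); "gripper_force": force on a finger pad.
Only numpy, scipy, OpenCV 4.12 (cv2) and the standard library are available. Lean on these libraries where they do the work, as an engineer would, in place of code of your own. Each camera call takes 0.05 s, during which the arm holds its last target. There are 200 camera calls.

## Task

Lay out the steel for the next weldment: put each of the four pieces (large flat bar, small flat bar, square bar, pipe stub) on the yellow board whose black outline matches its shape and size. Each piece must rest inside its outline, the bars flat and lined up along the outline, the pipe standing upright. Leave the white tin and the red magnet square where they are.

Things in the scene. Friction and masses are not known exactly. Their poses are not given: they have to be found in the camera images.
- wide_bar: The larger of two dark flat steel offcuts, 40 x 110 x 8 (width, length, height) mm. Loose, lying flat on the bench. Origin at the centre of its underside; x along its 40 mm width, y along its 110 mm length, z up. It can be gripped from above across its width.
- small_bar: The smaller of two dark flat steel offcuts, 30 x 85 x 6 (width, length, height) mm. Loose, lying flat on the bench. Origin at the centre of its underside; x along its 30 mm width, y along its 85 mm length, z up. It can be gripped from above across its width.
- square_bar: Short light-grey square steel bar, 16 x 72 x 16 (width, length, height) mm. Loose, lying flat on the bench. Origin at the centre of its underside; x along its 16 mm width, y along its 72 mm length, z up. It can be gripped from above across its width.
- pipe_stub: Short dark steel pipe, 49 mm outside diameter, 55 mm tall, open bore, standing upright loose on the bench. Origin at the centre of its lower end, z up along its axis. It can be gripped from above across its outside diameter.
- board_wide: Yellow board 80 x 140 x 10 mm, fixed to the bench, with the largest black rectangle (52 x 122 mm) along it. Origin at the centre of its underside (z = 0; the steel sheet at the left is at 4 mm), under the outline's centre; y along its 140 mm length, z up; flat top 10 mm above the origin. The outline is only paint, 6 mm beyond its piece all round. Target of the 40 x 110 mm flat bar.
- board_small: Yellow board 80 x 140 x 10 mm, fixed to the bench, with the middle black rectangle (42 x 97 mm) along it. Origin at the centre of its underside (z = 0; the steel sheet at the left is at 4 mm), under the outline's centre; y along its 140 mm length, z up; flat top 10 mm above the origin. The outline is only paint, 6 mm beyond its piece all round. Target of the 30 x 85 mm flat bar.
- board_square: Yellow board 80 x 140 x 10 mm, fixed to the bench, with the narrowest black rectangle (28 x 84 mm) along it. Origin at the centre of its underside (z = 0; the steel sheet at the left is at 4 mm), under the outline's centre; y along its 140 mm length, z up; flat top 10 mm above the origin. The outline is only paint, 6 mm beyond its piece all round. Target of the square bar.
- board_ring: Yellow board 80 x 140 x 10 mm, fixed to the bench, with a black ring (61 mm outside, 28 mm inside diameter) at its middle. Origin at the centre of its underside (z = 0; the steel sheet at the left is at 4 mm), under the outline's centre; y along its 140 mm length, z up; flat top 10 mm above the origin. The outline is only paint, 6 mm beyond its piece all round. Target of the pipe stub.
- paste_tin: Bystander: round white tin, 69 mm diameter, 32 mm tall, loose on the steel sheet beyond the leftmost board. Origin at the centre of its underside, z up.
- magnet_square: Bystander: flat red triangular welding magnet, 95 x 95 x 16 mm, loose on the bench beyond the pieces. Origin at the centre of its underside, z up.
There are look-alikes about, which are no part of the job. Leave any turquoise look-alike of the small_bar alone.

How it is judged:
By the outcome, as a careful person would: the job done as asked, in the order asked, and still so for the second after the job is handed in, with the robot touching nothing.
It also fails if it takes over 96 s, if anything falls off the work surface, if the arm or the gripper's body presses on something with over 40 N, if the wrist force passes 120 N, or if a joint passes its speed limit or range.

## Working session

There is one attempt and no reset: what is moved stays moved. The work goes in short steps, Python scripts to look and compute and a shell command to move; the robot and the scene stay as the last step left them, time stands still between calls to the robot, and variables do not carry over. Pictures are saved under pics/ and viewed, at most 14 in all, crops included, and the job is handed in when it is done.

```bash
mkdir -p pics; ls; python3 - <<'E'
from workcell import env
import cv2, numpy as np
s=env.sense(); print({k:np.round(v,3).tolist() for k,v in s.items()})
for n in("top","side"):
    p,d=env.read_camera(n); cv2.imwrite(f"pics/{n}0.png",p[:,:,::-1]); np.savez(f"pics/{n}0.npz",p=p,d=d)
    c=env.calibration(n); print(n,{k:np.round(v,4).tolist() if not isinstance(v,str) else v for k,v in c.items()}, np.percentile(d,[0,5,50,95]))
E
```

```text
pics
{'time': 0.0, 'joint_pos': [1.178, 0.221, 1.528, -0.0, 1.395, -0.126], 'joint_velocities': [-0.002, -0.0, -0.002, -0.001, 0.001, -0.001], 'effort': [-0.0, -49.463, -38.736, 0.07, 0.058, -0.0], 'eef_pos': [0.165, 0.602, 0.235], 'eef_rot': [-3.14, -0.0, 2.875], 'ft_force': [0.202, 0.481, 0.037], 'moment': [0.039, -0.021, 0.005], 'gripper_force': 0.0, 'width': 0.998}
top {'camera_matrix': [[435.617, 0.0, 324.9656], [0.0, 435.617, 235.8992], [0.0, 0.0, 1.0]], 'eye': [0.5075, -0.0771, 1.037], 'orientation': [0.1199, 0.0082, -1.5689]} [0.         0.87782488 1.06367123 2.06656102]
side {'camera_matrix': [[459.4658, 0.0, 321.0041], [0.0, 459.4658, 238.1792], [0.0, 0.0, 1.0]], 'eye': [0.2485, 0.7135, 0.7312], 'orientation': [0.8872, -0.005, -2.7103]} [0.         0.14994116 1.3154825  2.21300064]
```

View pics/top0.png

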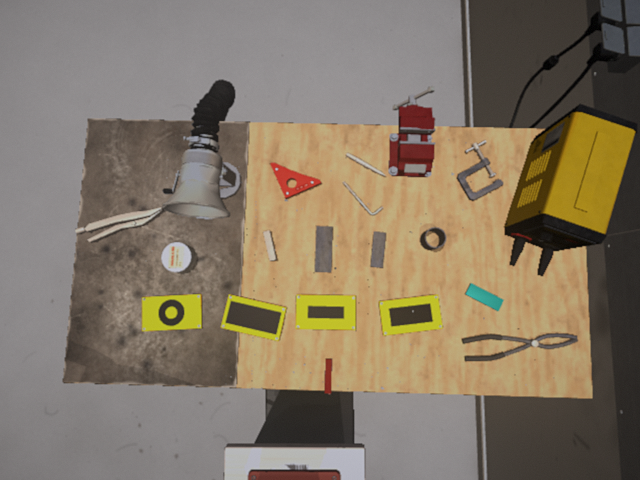

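View pics/side0.png

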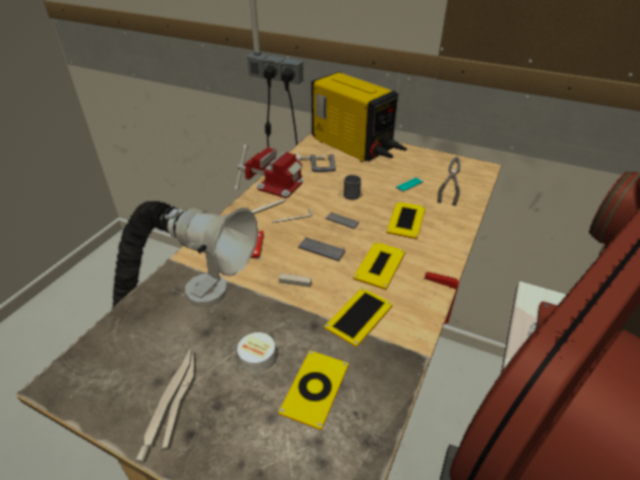

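The top view shows, left to right, the ring board (172,312), then boards at (253,317), (325,312) and (410,315). The pieces are a square bar at (270,246), flat bars at (324,249) and (378,250), and the pipe at (432,239). The turquoise look-alike at (484,296) stays where it is. Next I measure.

```bash
cat > h.py <<'E'
import numpy as np, cv2
from scipy.spatial.transform import Rotation as R
def cast(px,c,z):
    px=np.atleast_2d(px).astype(float); K=np.array(c["camera_matrix"])
    v=np.c_[(px[:,0]-K[0,2])/K[0,0],-(px[:,1]-K[1,2])/K[1,1],-np.ones(len(px))]
    o=c["orientation"]; M=np.array(o) if np.shape(o)==(3,3) else R.from_euler("xyz",o).as_matrix()
    v=v@M.T; e=np.array(c["eye"])
    return e+v*((z-e[2])/v[:,2])[:,None]
def rect(cnt,c,z):
    P=cast(cnt.reshape(-1,2),c,z)[:,:2]
    (x,y),(a,b),t=cv2.minAreaRect((P*1000).astype(np.float32))
    if a>b: t+=90; a,b=b,a      # t: direction of the short side, deg
    t=(t+90)%180-90
    return np.round([x,y,a,b,t],1)
def depth_z(px,d,c):
    u,v=px; return c["eye"][2]+ (cast([px],c,0)[0]-c["eye"])[2]*d[v,u]/np.linalg.norm((cast([px],c,0)[0]-c["eye"]))*np.linalg.norm(np.r_[(u-c["camera_matrix"][0][2])/c["camera_matrix"][0][0],(v-c["camera_matrix"][1][2])/c["camera_matrix"][1][1],1])
E
python3 - <<'E'
from workcell import env
from h import *
for n in("top","side"):
    f=np.load(f"pics/{n}0.npz"); p,d=f["p"],f["d"]; c=env.calibration(n)
    hsv=cv2.cvtColor(p,cv2.COLOR_RGB2HSV); H,S,V=[hsv[...,i].astype(int) for i in range(3)]
    def comps(m,z,lo,hi,name):
        for q in cv2.findContours(m.astype(np.uint8),cv2.RETR_CCOMP,cv2.CHAIN_APPROX_NONE)[0]:
            A=cv2.contourArea(q)
            if lo<A<hi:
                r=rect(q,c,z)
                u,v=q.reshape(-1,2).mean(0).astype(int)
                if 150<r[0]<900 and r[2]<170: print(n,name,(u,v),A,r,"z",round(depth_z((u,v),d,c),4))
    comps((S>180)&(V>120)&(H>22)&(H<36),.010,800,5000,"yel")
    comps((V<75),.010,60,3000,"dark")
    comps((S<70)&(V>60)&(V<135),.007,150,1500,"grey")
    comps((S<60)&(V>=130),.016,60,1000,"light")
for n in("top","side"):
    p=np.load(f"pics/{n}0.npz")["p"]
    if n=="top": cv2.imwrite("pics/crop0.png",cv2.resize(p[215:345,130:510,::-1],None,fx=2.1,fy=2.1,interpolation=cv2.INTER_CUBIC))
E
```

```text
top yel (np.int64(409), np.int64(315)) 1871.0 [ 447.7 -266.2   78.3  137.7    6.9] z 0.0087
top yel (np.int64(410), np.int64(314)) 824.5 [ 447.8 -267.    46.5  101.4    6.8] z 0.0081
top yel (np.int64(325), np.int64(312)) 1869.5 [ 4.531e+02 -7.010e+01  7.800e+01  1.376e+02  1.000e-01] z 0.0122
top yel (np.int64(253), np.int64(316)) 1871.5 [441.1  97.7  78.6 138.2 -12.4] z 0.008
top yel (np.int64(253), np.int64(317)) 1282.5 [440.8  98.4  57.2 127.4 -12.5] z 0.0113
top yel (np.int64(172), np.int64(312)) 1855.5 [451.9 289.   78.6 138.    3. ] z 0.009
top dark (np.int64(478), np.int64(437)) 193.5 [ 177.  -414.3    8.1  177.7  -90. ] z -0.8708
top dark (np.int64(74), np.int64(349)) 210.5 [367.1 508.3  39.6  54.5  82.4] z 0.0062
top dark (np.int64(77), np.int64(324)) 77.5 [422.7 507.   21.9  37.3 -57.5] z 0.0046
top dark (np.int64(325), np.int64(311)) 318.0 [ 4.529e+02 -7.010e+01  2.290e+01  7.680e+01  1.000e-01] z 0.0089
top dark (np.int64(410), np.int64(314)) 620.0 [ 447.4 -267.2   38.4   93.1    6.9] z 0.0081
top dark (np.int64(252), np.int64(317)) 981.0 [440.6  98.4  47.8 117.5 -12.5] 
[... 5432 characters left out ...]
nt64(389)) 166.5 [521.1 336.6  27.6  62.7 -79.1] z 0.0012
side light (np.int64(242), np.int64(377)) 83.0 [5.769e+02 3.334e+02 2.720e+01 3.870e+01 2.000e-01] z -0.0003
side light (np.int64(222), np.int64(361)) 130.0 [627.3 318.9  27.2  55.8  66.2] z 0.0022
side light (np.int64(257), np.int64(346)) 953.5 [588.6 265.4  73.3  74.6  -8.8] z 0.0357
side light (np.int64(255), np.int64(347)) 267.0 [588.7 264.9  32.2  50.7  88. ] z 0.0344
side light (np.int64(473), np.int64(335)) 223.0 [216.6  61.6  12.6 118.2  89.9] z -0.8298
side light (np.int64(294), np.int64(278)) 102.0 [606.9  67.1  14.2  67.  -76.4] z 0.0134
side light (np.int64(205), np.int64(288)) 597.0 [772.1 173.1  82.6  84.5  -4.2] z 0.028
```

View pics/crop0.png

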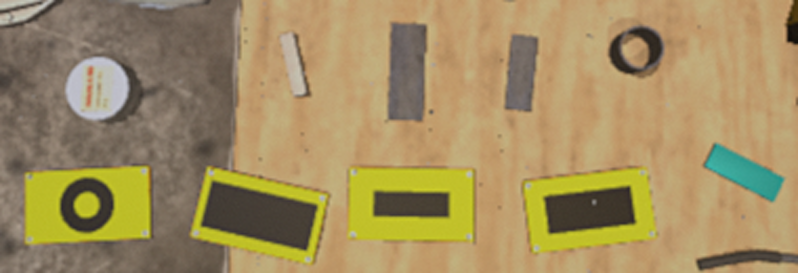

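The two views agree within about 3 mm, and the sizes identify the rest:
- **Boards:** wide at (441,99) mm, square at (453,-70), small at (448,-267), ring at (452,290).
- **Bars:** the 38x107 one at (324,249) px is wide_bar. The dark 29x83 one at (378,250) px is small_bar. The turquoise piece at (484,296) px is its look-alike.
- **Square bar:** the light 16x71 one at (270,246) px.

First I move above the wide bar.

```bash
r='x'; 
python3 -m handwheel '[[[-1,0.0545,-0.0834,-0.015,0,0,0.0243],[-1,0.0545,-0.0834,-0.015,0,0,0.0243],[-1,0.0545,-0.0834,-0.015,0,0,0.0243],[-1,0.0545,-0.0834,-0.015,0,0,0.0243],[-1,0.0545,-0.0834,-0.015,0,0,0.0243]]]' 30
python3 -m handwheel '[[[-1,0.0545,-0.0834,-0.015,0,0,0.0243],[-1,0.0545,-0.0834,-0.015,0,0,0.0243],[-1,0.0545,-0.0834,-0.015,0,0,0.0243],[-1,0.0545,-0.0834,-0.015,0,0,0.0243],[-1,0.0545,-0.0834,-0.015,0,0,0.0243]]]'
python3 -m handwheel '[[[-1,0.0545,-0.0834,-0.015,0,0,0.0243],[-1,0.0545,-0.0834,-0.015,0,0,0.0243],[-1,0.0545,-0.0834,-0.015,0,0,0.0243],[-1,0.0545,-0.0834,-0.015,0,0,0.0243],[-1,0.0545,-0.0834,-0.015,0,0,0.0243]]]'
python3 -m handwheel '[[[-1,0.0545,-0.0834,-0.015,0,0,0.0243],[-1,0.0545,-0.0834,-0.015,0,0,0.0243],[-1,0.0545,-0.0834,-0.015,0,0,0.0243],[-1,0.0545,-0.0834,-0.015,0,0,0.0243],[-1,0.0545,-0.0834,-0.015,0,0,0.0243]]]'
python3 -m handwheel '[[[-1,0,0,0,0,0,0],[-1,0,0,0,0,0,0]]]'
python3 - <<'E'
from workcell import env
from h import *
c=env.calibration("wrist"); s=env.sense(); p,d=env.read_camera("wrist")
cv2.imwrite("pics/w1.png",p[:,:,::-1]); np.savez("pics/w1.npz",p=p,d=d); np.save("pics/w1c.npy",c,allow_pickle=True)
print(np.round(s["eef_pos"],4),np.round(s["eef_rot"],4),{k:np.round(v,3).tolist() for k,v in c.items()})
E
```

```text
time: 0.6
eef_pos: [0.2741, 0.4345, 0.2059]
eef_rot: [-3.141, -0.0, 2.936]
ft_force: [0.3, -0.1, -0.2]
width: 0.998
gripper_force: 0.0
time: 1.1
eef_pos: [0.3831, 0.2678, 0.1761]
eef_rot: [-3.141, -0.0, 2.997]
ft_force: [0.5, 0.8, -0.4]
width: 0.996
gripper_force: 0.0
time: 1.6
eef_pos: [0.4922, 0.1009, 0.146]
eef_rot: [3.142, -0.0, 3.057]
ft_force: [1.1, 0.9, 0.4]
width: 1.001
gripper_force: 0.0
time: 2.1
eef_pos: [0.6011, -0.0658, 0.1157]
eef_rot: [3.141, -0.001, 3.118]
ft_force: [-0.3, 0.9, 1.1]
width: 0.997
gripper_force: 0.0
time: 2.3
eef_pos: [0.6002, -0.0649, 0.1155]
eef_rot: [3.141, -0.002, 3.116]
ft_force: [-1.0, 0.6, -0.2]
width: 1.0
gripper_force: 0.0
[ 0.6002 -0.0649  0.1155] [ 3.1409e+00 -2.0000e-03  3.1159e+00] {'camera_matrix': [[361.909, 0.0, 319.416], [0.0, 361.909, 235.784], [0.0, 0.0, 1.0]], 'eye': [0.52, -0.063, 0.264], 'orientation': [-0.292, -0.001, 1.545]}
```

View pics/w1.png

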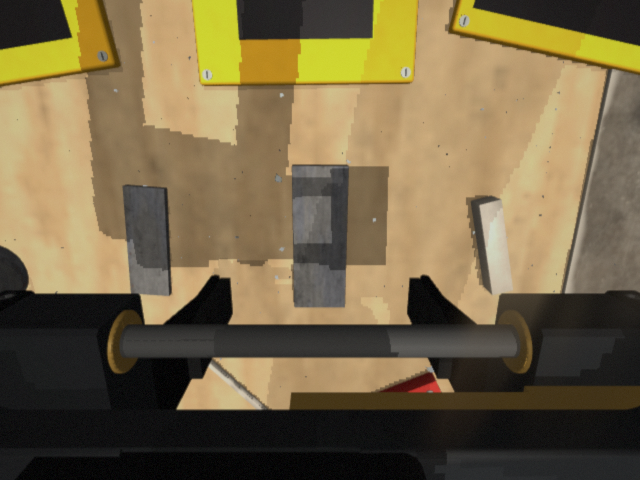

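The wrist view shows the wide bar with corners (293,165), (348,165), (345,306), (293,306), between the fingers. The small bar is at (147,240), the square bar at (490,245), and part of the pipe shows at the left edge. I cast these as a check.

```bash
python3 - <<'E'
from h import *
c=np.load("pics/w1c.npy",allow_pickle=True).item(); p=np.load("pics/w1.npz")["p"]
for n,z,q in (("wide",.008,[(293,165),(348,165),(345,306),(293,306)]),("small",.006,[(125,186),(167,187),(170,295),(131,293)])):
    print(n,rect(np.array(q),c,z))
hsv=cv2.cvtColor(p,cv2.COLOR_RGB2HSV)
m=((hsv[...,1]<60)&(hsv[...,2]>125)).astype(np.uint8); m[:, :455]=0;m[:,530:]=0;m[:190]=0;m[300:]=0
q=max(cv2.findContours(m,0,1)[0],key=cv2.contourArea); print("sq",rect(q,c,.016))
E
```

```text
wide [600.3 -65.2  40.7 108.9  88.5]
small [ 599.7 -192.8   30.2   86.2   83.2]
sq [607.6  62.9  16.4  71.4 -76.5]
```

```bash
python3 -m handwheel '[[[-1,0,0,-0.1,0,0,0],[-1,0,0,-0.1,0,0,0],[-1,0,0,-0.03,0,0,0],[-1,0,0,-0.0175,0,0,0],[-1,0,0,0,0,0,0]]]' 40
python3 -m handwheel '[[[1,0,0,0,0,0,0],[1,0,0,0,0,0,0],[1,0,0,0,0,0,0],[1,0,0,0,0,0,0],[1,0,0,0,0,0,0]]]' 40
python3 -m handwheel '[[[1,0,0,0,0,0,0],[1,0,0,0,0,0,0],[1,0,0,0,0,0,0],[1,0,0,0,0,0,0],[1,0,0,0,0,0,0]]]' 40
```

```text
time: 2.85
eef_pos: [0.6008, -0.0637, 0.0179]
eef_rot: [3.142, -0.0, 3.119]
ft_force: [-0.7, 0.4, 0.4]
width: 0.999
gripper_force: 0.0
time: 3.35
eef_pos: [0.601, -0.0644, 0.018]
eef_rot: [-3.141, 0.001, 3.118]
ft_force: [1.1, 0.1, -0.2]
width: 0.632
gripper_force: 0.0
time: 3.85
eef_pos: [0.6008, -0.0644, 0.0176]
eef_rot: [-3.142, -0.0, 3.118]
ft_force: [-0.2, -0.6, 0.9]
width: 0.448
gripper_force: 40.0
```

```bash
python3 -m handwheel '[[[1,0,0,0.0875,0,0,0],[1,0,0,0.0875,0,0,0],[1,-0.0308,0.0314,0,0,0,-0.2715],[1,-0.0308,0.0314,0,0,0,-0.2715],[1,-0.0308,0.0314,0,0,0,-0.2715]]]'
python3 -m handwheel '[[[1,-0.0308,0.0314,0,0,0,-0.2715],[1,-0.0308,0.0314,0,0,0,-0.2715],[1,-0.0308,0.0314,0,0,0,-0.2715],[1,-0.0308,0.0314,0,0,0,-0.2715],[1,-0.0308,0.0314,0,0,0,-0.2715]]]'
python3 -m handwheel '[[[1,-0.0308,0.0314,0,0,0,-0.2715],[1,-0.0308,0.0314,0,0,0,-0.2715],[1,-0.0308,0.0314,0,0,0,-0.2715],[1,-0.0308,0.0314,0,0,0,-0.2715],[1,-0.0308,0.0314,0,0,0,-0.2715]]]'
python3 -m handwheel '[[[1,0,0,0,0,0,0],[1,0,0,-0.07,0,0,0]]]'
python3 - <<'E'
from workcell import env
from h import *
c=env.calibration("wrist"); p,d=env.read_camera("wrist")
cv2.imwrite("pics/w2.png",p[:,:,::-1]); np.save("pics/w2c.npy",c,allow_pickle=True)
E
```

```text
time: 4.35
eef_pos: [0.563, -0.0262, 0.0873]
eef_rot: [-3.142, -0.001, 2.705]
ft_force: [-0.8, -0.6, -2.0]
width: 0.45
gripper_force: 40.0
time: 4.85
eef_pos: [0.5011, 0.0367, 0.087]
eef_rot: [-3.141, -0.001, 2.026]
ft_force: [-0.2, 0.3, -2.3]
width: 0.452
gripper_force: 40.0
time: 5.35
eef_pos: [0.4396, 0.0995, 0.0871]
eef_rot: [-3.141, 0.0, 1.347]
ft_force: [1.0, 0.0, -1.9]
width: 0.447
gripper_force: 40.0
time: 5.55
eef_pos: [0.4442, 0.0993, 0.0625]
eef_rot: [3.133, -0.002, 1.357]
ft_force: [1.1, -0.2, -2.1]
width: 0.449
gripper_force: 40.0
```

View pics/w2.png

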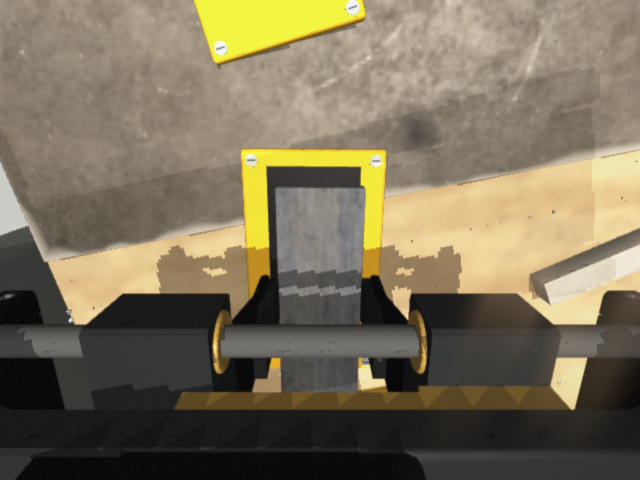

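The bar is gripped straight at (320,290), aligned with the outline (267–361 px wide). The reading drifted 4 mm in x, so I let it settle.

```bash
python3 -m handwheel '[[[1,0,0,0,0,0,0],[1,0,0,0,0,0,0]]]'
python3 - <<'E'
from workcell import env
import numpy as np
s=env.sense(); print(np.round(s["joint_pos"],3), np.round(s["joint_velocities"],3),np.round(s["eef_pos"],4))
E
```

```text
time: 5.8
eef_pos: [0.4409, 0.0986, 0.0599]
eef_rot: [-3.141, 0.0, 1.354]
ft_force: [0.4, -0.3, -2.3]
width: 0.448
gripper_force: 40.0
[ 0.045  0.019  2.109 -0.     1.014  0.262] [-0.001 -0.013 -0.015  0.    -0.005  0.006] [0.4409 0.0986 0.0599]
```

Settled and on target. I lower the bar and release.

```bash
python3 -m handwheel '[[[1,0,0,-0.04,0,0,0],[1,0,0,-0.025,0,0,0],[1,0,0,-0.0125,0,0,0],[1,0,0,0,0,0,0],[1,0,0,0,0,0,0]]]'
python3 -m handwheel '[[[-1,0,0,0,0,0,0],[-1,0,0,0,0,0,0],[-1,0,0,0,0,0,0],[-1,0,0,0,0,0,0],[-1,0,0,0,0,0,0]]]'
```

```text
time: 6.3
eef_pos: [0.4409, 0.0989, 0.0289]
eef_rot: [3.141, -0.0, 1.353]
ft_force: [-0.4, -0.5, -2.0]
width: 0.448
gripper_force: 40.0
time: 6.8
eef_pos: [0.4408, 0.099, 0.0287]
eef_rot: [3.141, -0.0, 1.353]
ft_force: [-0.1, 0.3, 0.4]
width: 0.814
gripper_force: 0.0
```

```bash
python3 -m handwheel '[[[-1,0,0,0.0875,0,0,0],[-1,0,0,0.0625,0,0,0]]]'
python3 - <<'E'
from h import *
from workcell import env
P=[]
for n in("top","side"):
    f=np.load(f"pics/{n}0.npz"); d=f["d"]; c=env.calibration(n); K=np.array(c["camera_matrix"])
    v,u=np.mgrid[:480,:640]; M=R.from_euler("xyz",c["orientation"]).as_matrix()
    X=np.stack([(u-K[0,2])/K[0,0]*d,-(v-K[1,2])/K[1,1]*d,-d],-1).reshape(-1,3)@M.T+c["eye"]
    P.append(X[d.ravel()>0])
for n,X in zip(("top","side"),P):
    X=X[(X[:,2]>.06)&(X[:,0]>.5)&(X[:,0]<.9)&(X[:,1]>.0)&(X[:,1]<.4)]
    for z in np.arange(.06,.36,.04):
        Y=X[(X[:,2]>=z)&(X[:,2]<z+.04)]
        if len(Y)>20: print(n,round(z,2),len(Y),np.round(np.percentile(Y[:,:2],[1,99],axis=0),3).tolist())
    if n=="top": print("near",np.round(X[np.hypot(X[:,0]-.6075,X[:,1]-.063).argsort()[[0,20,60]]],3).tolist())
E
```

```text
time: 7.0
eef_pos: [0.4403, 0.0989, 0.0893]
eef_rot: [-3.141, 0.0, 1.353]
ft_force: [0.9, -0.1, -0.2]
width: 0.965
gripper_force: 0.0
top 0.06 61 [[0.745, 0.146], [0.776, 0.152]]
top 0.1 282 [[0.655, 0.146], [0.772, 0.22]]
top 0.14 590 [[0.655, 0.131], [0.898, 0.244]]
top 0.18 2563 [[0.662, 0.127], [0.897, 0.244]]
top 0.22 1482 [[0.66, 0.135], [0.776, 0.226]]
near [[0.657, 0.12, 0.19], [0.659, 0.124, 0.213], [0.666, 0.13, 0.206]]
side 0.06 89 [[0.748, 0.148], [0.774, 0.153]]
side 0.1 313 [[0.653, 0.145], [0.899, 0.22]]
side 0.14 1441 [[0.653, 0.125], [0.893, 0.243]]
side 0.18 2412 [[0.657, 0.123], [0.889, 0.247]]
side 0.22 815 [[0.658, 0.135], [0.768, 0.237]]
```

Lamp rim lies at x≥0.653, y≥0.12. I'll grip the square bar 12 mm nearer the robot for clearance.

```bash
python3 -m handwheel '[[[-1,0.0485,-0.0122,0,0,0,-0.279],[-1,0.0485,-0.0122,0,0,0,-0.279],[-1,0.0485,-0.0122,0,0,0,-0.279],[-1,0.0485,-0.0122,0,0,0,-0.279],[-1,0.0485,-0.0122,0,0,0,-0.279]]]'
python3 -m handwheel '[[[-1,0.0485,-0.0122,0,0,0,-0.279],[-1,0.0485,-0.0122,0,0,0,-0.279],[-1,0.0485,-0.0122,0,0,0,-0.279],[-1,0,0,0,0,0,0],[-1,0,0,0,0,0,0]]]'
python3 -m handwheel '[[[-1,0,0,-0.08,0,0,0],[-1,0,0,-0.06,0,0,0],[-1,0,0,-0.0375,0,0,0],[-1,0,0,0,0,0,0]]]'
```

```text
time: 7.5
eef_pos: [0.5383, 0.0744, 0.0885]
eef_rot: [-3.142, 0.0, 0.65]
ft_force: [-0.2, 0.2, 0.4]
width: 0.998
gripper_force: 0.0
time: 8.0
eef_pos: [0.5952, 0.06, 0.0881]
eef_rot: [-3.141, 0.001, 0.24]
ft_force: [0.2, 1.0, -0.4]
width: 1.001
gripper_force: 0.0
time: 8.4
eef_pos: [0.5944, 0.0603, 0.0163]
eef_rot: [-3.141, 0.002, 0.239]
ft_force: [0.3, -0.2, -0.3]
width: 1.0
gripper_force: 0.0
```

```bash
python3 -m handwheel '[[[1,0,0,0,0,0,0],[1,0,0,0,0,0,0],[1,0,0,0,0,0,0],[1,0,0,0,0,0,0],[1,0,0,0,0,0,0]]]'
python3 -m handwheel '[[[1,0,0,0,0,0,0],[1,0,0,0,0,0,0],[1,0,0,0,0,0,0],[1,0,0,0,0,0,0],[1,0,0,0,0,0,0]]]'
python3 -m handwheel '[[[1,0,0,0,0,0,0],[1,0,0,0,0,0,0],[1,0,0,0,0,0,0],[1,0,0,0,0,0,0]]]'
```

```text
time: 8.9
eef_pos: [0.596, 0.0599, 0.0178]
eef_rot: [3.142, -0.0, 0.237]
ft_force: [-0.3, 0.4, -0.2]
width: 0.627
gripper_force: 0.0
time: 9.4
eef_pos: [0.5958, 0.06, 0.0175]
eef_rot: [-3.142, 0.0, 0.237]
ft_force: [1.6, 1.0, -1.3]
width: 0.18
gripper_force: 40.0
time: 9.8
eef_pos: [0.5958, 0.0599, 0.0175]
eef_rot: [-3.142, 0.0, 0.237]
ft_force: [0.5, 0.8, -0.7]
width: 0.179
gripper_force: 40.0
```

```bash
python3 -m handwheel '[[[1,0,0,0.0875,0,0,0],[1,0,0,0.0875,0,0,0],[1,-0.0358,-0.0354,0,0,0,0.2667],[1,-0.0358,-0.0354,0,0,0,0.2667],[1,-0.0358,-0.0354,0,0,0,0.2667]]]'
python3 -m handwheel '[[[1,-0.0358,-0.0354,0,0,0,0.2667],[1,-0.0358,-0.0354,0,0,0,0.2667],[1,-0.0358,-0.0354,0,0,0,0.2667],[1,-0.0358,-0.0354,0,0,0,0.2667],[1,-0.0358,-0.0354,0,0,0,0.2667]]]'
python3 -m handwheel '[[[1,-0.0358,-0.0354,0,0,0,0.2667],[1,-0.0358,-0.0354,0,0,0,0.2667],[1,0,0,-0.06,0,0,0],[1,0,0,0,0,0,0],[1,0,0,0,0,0,0]]]'
python3 - <<'E'
from workcell import env
from h import *
s=env.sense();print(np.round(s["eef_pos"],4),np.round(s["eef_rot"],4))
c=env.calibration("wrist"); p,d=env.read_camera("wrist")
cv2.imwrite("pics/w3.png",p[:,:,::-1]); np.save("pics/w3c.npy",c,allow_pickle=True)
E
```

```text
time: 10.3
eef_pos: [0.5522, 0.0171, 0.0876]
eef_rot: [-3.142, 0.0, 0.643]
ft_force: [-0.4, -0.2, -2.1]
width: 0.177
gripper_force: 40.0
time: 10.8
eef_pos: [0.4803, -0.0538, 0.0873]
eef_rot: [-3.141, 0.0, 1.309]
ft_force: [-0.3, 0.2, -1.7]
width: 0.179
gripper_force: 40.0
time: 11.3
eef_pos: [0.452, -0.0814, 0.0632]
eef_rot: [-3.14, -0.001, 1.57]
ft_force: [-0.2, 0.0, -1.0]
width: 0.177
gripper_force: 40.0
[ 0.452  -0.0814  0.0632] [-3.1399e+00 -7.0000e-04  1.5700e+00]
```

View pics/w3.png

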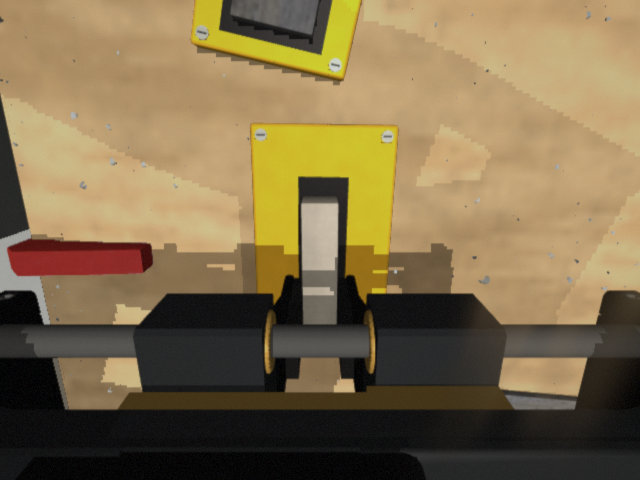

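The square bar is held straight. Its end is at (320,198), and the outline end is at (299–348,178).

```bash
python3 - <<'E'
from h import *
c=np.load("pics/w3c.npy",allow_pickle=True).item()
print(cast([(299,178),(348,178)],c,.010)*1000, cast([(302,198),(338,198)],c,.061)*1000)
E
```

```text
[[440.42396397 -28.96738817  10.        ]
 [467.56853588 -28.97933853  10.        ]] [[444.52470823 -30.37048947  61.        ]
 [459.65389798 -30.37533116  61.        ]]
```

```bash
python3 -m handwheel '[[[1,0.0025,-0.0075,-0.04,0,0,0],[1,0,0,-0.03,0,0,0],[1,0,0,-0.0165,0,0,0],[1,0,0,0,0,0,0],[1,0,0,0,0,0,0]]]'
python3 -m handwheel '[[[-1,0,0,0,0,0,0],[-1,0,0,0,0,0,0],[-1,0,0,0,0,0,0],[-1,0,0,0,0,0,0]]]'
python3 -m handwheel '[[[-1,0,0,0.05,0,0,0],[-1,0,0,0.1,0,0,0],[-1,0,0,0,0,0,0],[-1,0,0,0,0,0,0]]]'
```

```text
time: 11.85
eef_pos: [0.4537, -0.0845, 0.0291]
eef_rot: [-3.141, -0.0, 1.571]
ft_force: [0.3, -0.8, -1.2]
width: 0.183
gripper_force: 40.0
time: 12.25
eef_pos: [0.4539, -0.0848, 0.0293]
eef_rot: [3.141, 0.0, 1.57]
ft_force: [-0.4, 0.1, -0.1]
width: 0.459
gripper_force: 0.0
time: 12.65
eef_pos: [0.4546, -0.085, 0.0901]
eef_rot: [3.139, 0.001, 1.571]
ft_force: [-0.1, 0.6, 0.8]
width: 0.823
gripper_force: 0.0
```

```bash
python3 -m handwheel '[[[-1,0.0364,-0.0271,0,0,0,0.2911],[-1,0.0364,-0.0271,0,0,0,0.2911],[-1,0.0364,-0.0271,0,0,0,0.2911],[-1,0.0364,-0.0271,0,0,0,0.2911],[-1,0.0364,-0.0271,0,0,0,0.2911]]]'
python3 -m handwheel '[[[-1,0.0364,-0.0271,0,0,0,0.2911],[-1,0.0364,-0.0271,0,0,0,0.2911],[-1,0.0364,-0.0271,0,0,0,0.2911],[-1,0.0364,-0.0271,0,0,0,0.2911],[-1,0.0364,-0.0271,0,0,0,0.2911]]]'
python3 -m handwheel '[[[-1,0,0,0,0,0,0],[-1,0,0,-0.08,0,0,0],[-1,0,0,-0.06,0,0,0],[-1,0,0,-0.025,0,0,0],[-1,0,0,0,0,0,0]]]'
```

```text
time: 13.15
eef_pos: [0.5258, -0.1389, 0.087]
eef_rot: [-3.14, -0.003, 2.304]
ft_force: [-0.8, 0.6, 0.2]
width: 0.995
gripper_force: 0.0
time: 13.65
eef_pos: [0.5986, -0.193, 0.0867]
eef_rot: [3.141, -0.003, 3.032]
ft_force: [-0.4, 0.4, -0.1]
width: 0.998
gripper_force: 0.0
time: 14.15
eef_pos: [0.5967, -0.1917, 0.0202]
eef_rot: [3.14, -0.005, 3.024]
ft_force: [-0.5, 0.9, -0.0]
width: 1.002
gripper_force: 0.0
```

Go the last few mm, then close.

```bash
python3 -m handwheel '[[[-1,0,0,-0.008,0,0,0],[-1,0,0,0,0,0,0]]]'
python3 -m handwheel '[[[1,0,0,0,0,0,0],[1,0,0,0,0,0,0],[1,0,0,0,0,0,0],[1,0,0,0,0,0,0],[1,0,0,0,0,0,0]]]'
python3 -m handwheel '[[[1,0,0,0,0,0,0],[1,0,0,0,0,0,0],[1,0,0,0,0,0,0],[1,0,0,0,0,0,0],[1,0,0,0,0,0,0]]]'
```

```text
time: 14.35
eef_pos: [0.5999, -0.1933, 0.0208]
eef_rot: [-3.141, 0.002, 3.025]
ft_force: [0.4, -0.0, -0.8]
width: 0.999
gripper_force: 0.0
time: 14.85
eef_pos: [0.5992, -0.1931, 0.0198]
eef_rot: [-3.142, 0.0, 3.026]
ft_force: [0.1, -0.4, 0.5]
width: 0.628
gripper_force: 0.0
time: 15.35
eef_pos: [0.5998, -0.1933, 0.0205]
eef_rot: [-3.141, 0.001, 3.026]
ft_force: [1.7, 0.9, 3.5]
width: 0.166
gripper_force: 1.8
```

The fingers closed over the bar because the tips were too high. I raise, open and look again.

```bash
python3 -m handwheel '[[[-1,0,0,0.05,0,0,0],[-1,0,0,0.05,0,0,0],[-1,0,0,0.05,0,0,0],[-1,0,0,0,0,0,0],[-1,0,0,0,0,0,0]]]'
python3 -m handwheel '[[[-1,0,0,0,0,0,0],[-1,0,0,0,0,0,0],[-1,0,0,0,0,0,0],[-1,0,0,0,0,0,0]]]'
python3 - <<'E'
from workcell import env
from h import *
s=env.sense();print(np.round(s["eef_pos"],4),np.round(s["eef_rot"],4))
c=env.calibration("wrist"); p,d=env.read_camera("wrist")
cv2.imwrite("pics/w4.png",p[:,:,::-1]); np.save("pics/w4c.npy",c,allow_pickle=True)
E
```

```text
time: 15.85
eef_pos: [0.5993, -0.1931, 0.0796]
eef_rot: [-3.141, 0.001, 3.026]
ft_force: [-0.4, -0.5, 0.1]
width: 0.546
gripper_force: 0.0
time: 16.25
eef_pos: [0.5989, -0.1929, 0.079]
eef_rot: [3.141, -0.001, 3.026]
ft_force: [1.3, 0.0, 0.4]
width: 0.905
gripper_force: 0.0
[ 0.5989 -0.1929  0.079 ] [ 3.1413e+00 -1.0000e-03  3.0261e+00]
```

View pics/w4.png

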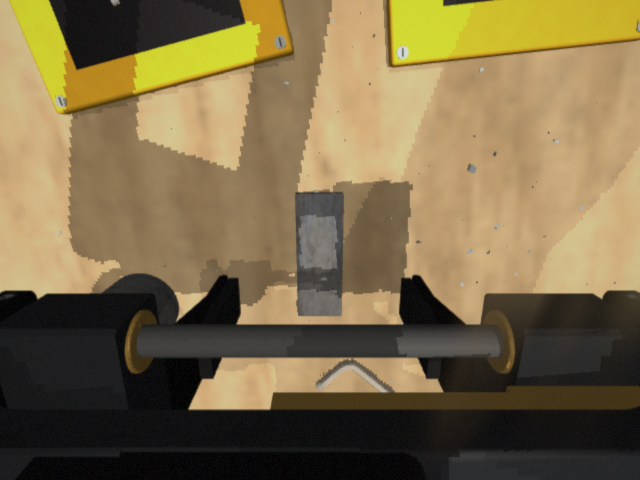

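The bar still sits square between the fingers, with corners (296,193), (343,193), (342,316), (298,316).

```bash
python3 - <<'E'
from h import *
c=np.load("pics/w4c.npy",allow_pickle=True).item()
print(rect(np.array([(296,193),(343,193),(342,316),(298,316)]),c,.006))
E
python3 -m handwheel '[[[-1,0,0,-0.08,0,0,0],[-1,0,0,-0.05,0,0,0],[-1,0,0,-0.029,0,0,0],[-1,0,0,0,0,0,0],[-1,0,0,0,0,0,0]]]'
python3 -m handwheel '[[[-1,0,0,0,0,0,0]]]'
```

```text
[ 600.5 -192.7   30.1   84.8   83.4]
time: 16.8
eef_pos: [0.5996, -0.1932, 0.0164]
eef_rot: [-3.141, 0.001, 3.026]
ft_force: [0.9, -0.3, 0.2]
width: 1.0
gripper_force: 0.0
time: 16.9
eef_pos: [0.5996, -0.1933, 0.0166]
eef_rot: [-3.141, 0.001, 3.026]
ft_force: [-0.0, -0.3, -0.3]
width: 0.998
gripper_force: 0.0
```

```bash
python3 -m handwheel '[[[-1,0,0,-0.003,0,0,0],[1,0,0,0,0,0,0],[1,0,0,0,0,0,0],[1,0,0,0,0,0,0],[1,0,0,0,0,0,0]]]'
python3 -m handwheel '[[[1,0,0,0,0,0,0],[1,0,0,0,0,0,0],[1,0,0,0,0,0,0],[1,0,0,0,0,0,0],[1,0,0,0,0,0,0]]]'
python3 -m handwheel '[[[1,0,0,0,0,0,0],[1,0,0,0,0,0,0],[1,0,0,0,0,0,0]]]'
```

```text
time: 17.4
eef_pos: [0.5992, -0.1931, 0.015]
eef_rot: [-3.142, 0.0, 3.026]
ft_force: [-0.2, 0.2, 0.2]
width: 0.726
gripper_force: 0.0
time: 17.9
eef_pos: [0.5992, -0.1931, 0.015]
eef_rot: [3.142, 0.0, 3.026]
ft_force: [-0.1, 0.6, -0.0]
width: 0.339
gripper_force: 40.0
time: 18.2
eef_pos: [0.5992, -0.1931, 0.0149]
eef_rot: [3.142, 0.0, 3.026]
ft_force: [-0.2, -0.0, 0.1]
width: 0.333
gripper_force: 40.0
```

```bash
python3 -m handwheel '[[[1,0,0,0.0875,0,0,0],[1,0,0,0.0875,0,0,0],[1,-0.0379,-0.0181,0,0,0,-0.2674],[1,-0.0379,-0.0181,0,0,0,-0.2674],[1,-0.0379,-0.0181,0,0,0,-0.2674]]]'
python3 -m handwheel '[[[1,-0.0379,-0.0181,0,0,0,-0.2674],[1,-0.0379,-0.0181,0,0,0,-0.2674],[1,-0.0379,-0.0181,0,0,0,-0.2674],[1,-0.0379,-0.0181,0,0,0,-0.2674],[1,-0.0379,-0.0181,0,0,0,-0.2674]]]'
python3 -m handwheel '[[[1,-0.0379,-0.0181,0,0,0,-0.2674],[1,-0.0379,-0.0181,0,0,0,-0.2674],[1,0,0,-0.06,0,0,0],[1,0,0,0,0,0,0],[1,0,0,0,0,0,0]]]'
python3 -m handwheel '[[[1,0,0,0,0,0,0]]]'
python3 - <<'E'
from workcell import env
from h import *
s=env.sense();print(np.round(s["eef_pos"],4),np.round(s["eef_rot"],4))
c=env.calibration("wrist"); p,d=env.read_camera("wrist")
cv2.imwrite("pics/w5.png",p[:,:,::-1]); np.save("pics/w5c.npy",c,allow_pickle=True)
E
```

```text
time: 18.7
eef_pos: [0.5532, -0.2149, 0.085]
eef_rot: [-3.142, 0.0, 2.62]
ft_force: [-0.5, -0.5, -1.7]
width: 0.334
gripper_force: 40.0
time: 19.2
eef_pos: [0.477, -0.2511, 0.0846]
eef_rot: [-3.141, -0.0, 1.951]
ft_force: [-0.6, 0.3, -1.5]
width: 0.333
gripper_force: 40.0
time: 19.7
eef_pos: [0.4471, -0.265, 0.0605]
eef_rot: [-3.14, -0.001, 1.689]
ft_force: [0.8, 1.0, -1.2]
width: 0.335
gripper_force: 40.0
time: 19.8
eef_pos: [0.4482, -0.2656, 0.0616]
eef_rot: [3.141, 0.0, 1.69]
ft_force: [0.5, 0.6, -1.1]
width: 0.335
gripper_force: 40.0
[ 0.4482 -0.2656  0.0616] [3.1410e+00 5.0000e-04 1.6897e+00]
```

View pics/w5.png

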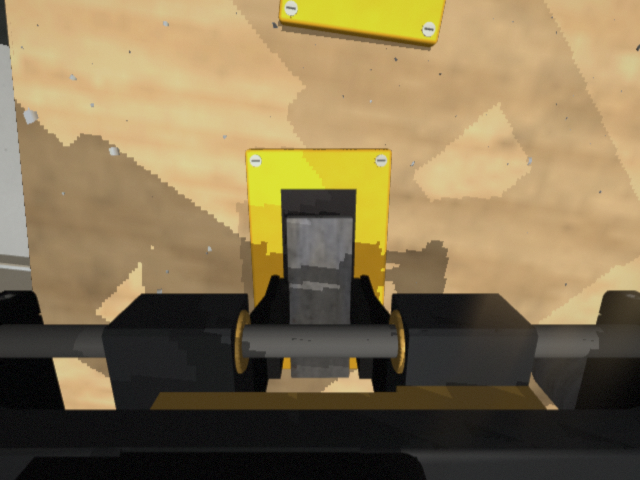

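The bar is straight, with its end at (288–353,217) and the outline end at (282–356,190).

```bash
python3 - <<'E'
from h import *
c=np.load("pics/w5c.npy",allow_pickle=True).item()
a=cast([(282,190),(356,190)],c,.010)*1000; b=cast([(288,217),(353,217)],c,.0525)*1000
l=np.array([-np.sin(np.radians(6.8)),np.cos(np.radians(6.8))])
print(a,b)
print("outline centre",a.mean(0)[:2]-l*48.5,"bar centre",b.mean(0)[:2]-l*42.5)
E
```

```text
[[ 421.95056695 -222.46464786   10.        ]
 [ 462.71086204 -217.59334695   10.        ]] [[ 429.20947481 -226.48030007   52.5       ]
 [ 458.01356488 -223.038118     52.5       ]]
outline centre [ 448.07330696 -268.18782455] bar centre [ 448.6436885  -266.96024313]
```

```bash
python3 -m handwheel '[[[1,0,-0.0025,-0.045,0,0,0],[1,0,0,-0.03,0,0,0],[1,0,0,-0.0125,0,0,0],[1,0,0,0,0,0,0],[1,0,0,0,0,0,0]]]'
python3 -m handwheel '[[[-1,0,0,0,0,0,0],[-1,0,0,0,0,0,0],[-1,0,0,0,0,0,0],[-1,0,0,0,0,0,0]]]'
python3 -m handwheel '[[[-1,0,0,0.05,0,0,0],[-1,0,0,0.1,0,0,0],[-1,0,0,0.05,0,0,0],[-1,0,0,0,0,0,0]]]'
python3 - <<'E'
from workcell import env
from h import *
p,d=env.read_camera("top"); c=env.calibration("top")
cv2.imwrite("pics/crop2.png",cv2.resize(p[215:345,130:510,::-1],None,fx=2.1,fy=2.1,interpolation=cv2.INTER_CUBIC))
# pipe: dark+grey silhouette
p=np.load("pics/top0.npz")["p"]; d=np.load("pics/top0.npz")["d"]
K=c["camera_matrix"]; v,u=np.mgrid[:480,:640]; M=R.from_euler("xyz",c["orientation"]).as_matrix()
K=np.array(K); X=(np.stack([(u-K[0,2])/K[0,0]*d,-(v-K[1,2])/K[1,1]*d,-d],-1).reshape(-1,3)@M.T+c["eye"])
Y=X[(np.hypot(X[:,0]-.626,X[:,1]+.325)<.06)&(X[:,2]>.045)&(X[:,2]<.065)]*1000
print(len(Y),cv2.minEnclosingCircle(Y[:,:2].astype(np.float32)),Y.mean(0))
s=np.load("pics/side0.npz"); d=s["d"]; c=env.calibration("side"); K=np.array(c["camera_matrix"]); M=R.from_euler("xyz",c["orientation"]).as_matrix()
X=(np.stack([(u-K[0,2])/K[0,0]*d,-(v-K[1,2])/K[1,1]*d,-d],-1).reshape(-1,3)@M.T+c["eye"])
Y=X[(np.hypot(X[:,0]-.626,X[:,1]+.325)<.06)&(X[:,2]>.048)&(X[:,2]<.065)]*1000
print(len(Y),cv2.minEnclosingCircle(Y[:,:2].astype(np.float32)),Y.mean(0))
E
```

```text
time: 20.35
eef_pos: [0.4479, -0.2666, 0.0261]
eef_rot: [3.141, 0.0, 1.689]
ft_force: [0.7, -0.7, -2.1]
width: 0.336
gripper_force: 40.0
time: 20.75
eef_pos: [0.4478, -0.2666, 0.0262]
eef_rot: [3.141, 0.0, 1.689]
ft_force: [-0.4, 0.3, -0.3]
width: 0.617
gripper_force: 0.0
time: 21.15
eef_pos: [0.4499, -0.2683, 0.1099]
eef_rot: [3.136, 0.005, 1.689]
ft_force: [0.2, -0.9, 0.8]
width: 0.956
gripper_force: 0.0
114 ((624.6090087890625, -317.4522705078125), 24.891555786132812) [ 624.14392357 -317.35933822   53.019317  ]
75 ((621.0313110351562, -317.8553466796875), 26.20132064819336) [ 622.01599096 -317.18346302   51.56609035]
```

View pics/crop2.png

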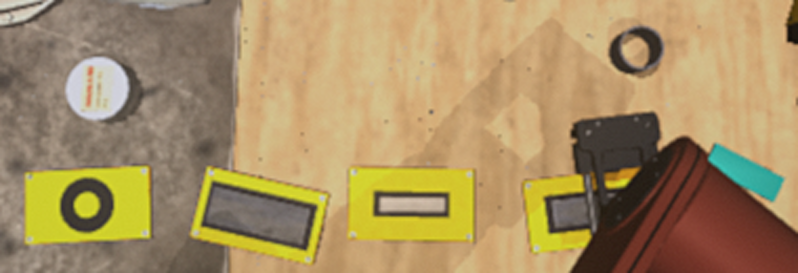

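The two placed bars at (258,215) and (412,204) lie inside their outlines; the arm hides the third. Depth gives the pipe centre as (623.5,-317.5), radius 25, which fits.

```bash
python3 -m handwheel '[[[-1,0.0878,-0.0254,0,0,0,0],[-1,0.0878,-0.0254,0,0,0,0],[-1,0.0878,-0.0254,0,0,0,0],[-1,0.0878,-0.0254,0,0,0,0],[-1,0.0878,-0.0254,0,0,0,0]]]'
python3 -m handwheel '[[[-1,0,0,0,0,0,0],[-1,0,0,0,0,0,0]]]'
python3 - <<'E'
from workcell import env
from h import *
s=env.sense();print(np.round(s["eef_pos"],4),np.round(s["eef_rot"],4))
c=env.calibration("wrist"); p,d=env.read_camera("wrist")
cv2.imwrite("pics/w6.png",p[:,:,::-1]); np.save("pics/w6c.npy",c,allow_pickle=True)
E
```

```text
time: 21.7
eef_pos: [0.6235, -0.3169, 0.1033]
eef_rot: [-3.139, -0.002, 1.689]
ft_force: [0.3, -0.3, 0.5]
width: 1.001
gripper_force: 0.0
time: 21.9
eef_pos: [0.6222, -0.3164, 0.103]
eef_rot: [-3.138, -0.003, 1.69]
ft_force: [-0.3, 0.5, -1.0]
width: 1.001
gripper_force: 0.0
[ 0.6222 -0.3164  0.103 ] [-3.1382e+00 -2.7000e-03  1.6895e+00]
```

View pics/w6.png

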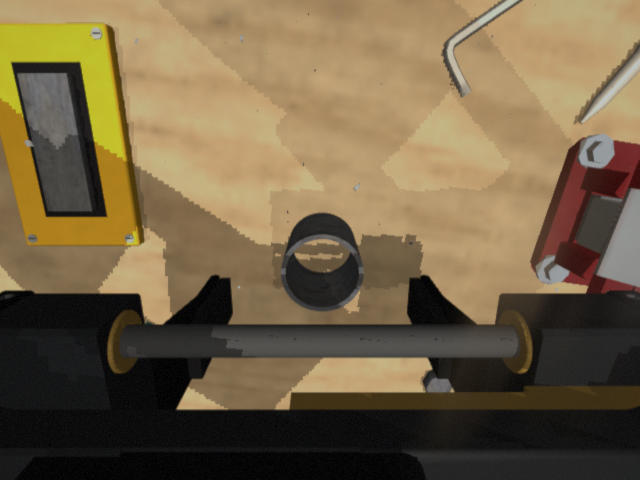

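Pipe rim is centred at (321,272), between the fingers. The small bar lies inside its outline at the left, and the vise is at the right, at columns above 530.

```bash
python3 - <<'E'
from h import *
c=np.load("pics/w6c.npy",allow_pickle=True).item()
print("pipe",cast([(321,272),(281,272),(362,272)],c,.055)*1000)
print("vise",cast([(532,270),(540,268)],c,.03)*1000,cast([(532,270)],c,.09)*1000)
# small bar top corners, outline corners
print(rect(np.array([(27,72),(79,66),(100,213),(50,216)]),c,.016), rect(np.array([(13,63),(80,63),(106,215),(49,217)]),c,.010))
E
```

```text
pipe [[ 622.92280887 -317.76251454   55.        ]
 [ 599.75446969 -320.56538558   55.        ]
 [ 646.64817303 -314.89225545   55.        ]]
vise [[ 761.16630279 -310.02736123   30.        ]
 [ 765.94300716 -308.03420728   30.        ]] [[ 720.98697438 -290.29046512   90.        ]]
[ 453.  -267.7   33.8   93.1    4.8] [ 448.3 -268.1   41.    96.6    6.8]
```

```bash
python3 -m handwheel '[[[-1,0,-0.0025,-0.08,0,0,0],[-1,0,0,-0.06,0,0,0],[-1,0,0,-0.0375,0,0,0],[-1,0,0,0,0,0,0],[-1,0,0,0,0,0,0]]]'
python3 -m handwheel '[[[1,0,0,0,0,0,0],[1,0,0,0,0,0,0],[1,0,0,0,0,0,0],[1,0,0,0,0,0,0],[1,0,0,0,0,0,0]]]'
python3 -m handwheel '[[[1,0,0,0,0,0,0],[1,0,0,0,0,0,0],[1,0,0,0,0,0,0],[1,0,0,0,0,0,0]]]'
```

```text
time: 22.45
eef_pos: [0.623, -0.3183, 0.0355]
eef_rot: [3.142, 0.0, 1.689]
ft_force: [0.6, -0.8, 0.5]
width: 1.003
gripper_force: 0.0
time: 22.95
eef_pos: [0.6234, -0.3183, 0.0352]
eef_rot: [3.141, 0.0, 1.689]
ft_force: [0.2, 0.3, -0.2]
width: 0.632
gripper_force: 0.0
time: 23.35
eef_pos: [0.6233, -0.3183, 0.035]
eef_rot: [3.142, 0.0, 1.689]
ft_force: [0.2, -0.4, 1.3]
width: 0.548
gripper_force: 40.0
```

```bash
python3 -m handwheel '[[[1,0,0,0.08,0,0,0],[1,0,0,0.1,0,0,0],[1,0,0,0.1,0,0,0],[1,0,0,0,0,0,0]]]'
python3 -m handwheel '[[[1,-0.0286,0.1015,0,0,0,0],[1,-0.0286,0.1015,0,0,0,0],[1,-0.0286,0.1015,0,0,0,0],[1,-0.0286,0.1015,0,0,0,0],[1,-0.0286,0.1015,0,0,0,0]]]'
python3 -m handwheel '[[[1,-0.0286,0.1015,0,0,0,0],[1,-0.0286,0.1015,0,0,0,0],[1,-0.0286,0.1015,0,0,0,0],[1,-0.0286,0.1015,0,0,0,0],[1,-0.0286,0.1015,0,0,0,0]]]'
python3 -m handwheel '[[[1,-0.0286,0.1015,0,0,0,0],[1,-0.0286,0.1015,0,0,0,0],[1,-0.0286,0.1015,0,0,0,0],[1,-0.0286,0.1015,0,0,0,0],[1,-0.0286,0.1015,0,0,0,0]]]'
python3 -m handwheel '[[[1,0,0,0,0,0,0],[1,0,0,-0.1,0,0,0],[1,0,0,-0.06,0,0,0],[1,0,0,0,0,0,0],[1,0,0,0,0,0,0]]]'
python3 - <<'E'
from workcell import env
from h import *
s=env.sense();print(np.round(s["eef_pos"],4),np.round(s["eef_rot"],4))
c=env.calibration("wrist"); p,d=env.read_camera("wrist")
cv2.imwrite("pics/w7.png",p[:,:,::-1]); np.save("pics/w7c.npy",c,allow_pickle=True)
E
```

```text
time: 23.75
eef_pos: [0.6268, -0.3206, 0.155]
eef_rot: [3.132, 0.008, 1.689]
ft_force: [1.3, -1.7, 0.7]
width: 0.548
gripper_force: 40.0
time: 24.25
eef_pos: [0.5648, -0.1136, 0.1459]
eef_rot: [-3.14, -0.001, 1.689]
ft_force: [-0.3, 1.0, -0.3]
width: 0.542
gripper_force: 40.0
time: 24.75
eef_pos: [0.5076, 0.0892, 0.1462]
eef_rot: [-3.141, -0.0, 1.689]
ft_force: [0.1, -0.5, -2.1]
width: 0.545
gripper_force: 40.0
time: 25.25
eef_pos: [0.4505, 0.2921, 0.1463]
eef_rot: [-3.141, 0.0, 1.689]
ft_force: [-0.3, -0.0, -1.7]
width: 0.549
gripper_force: 40.0
time: 25.75
eef_pos: [0.4514, 0.29, 0.0826]
eef_rot: [-3.14, 0.001, 1.689]
ft_force: [1.0, -0.2, 0.3]
width: 0.546
gripper_force: 40.0
[0.4514 0.29   0.0826] [-3.1400e+00  7.0000e-04  1.6886e+00]
```

View pics/w7.png

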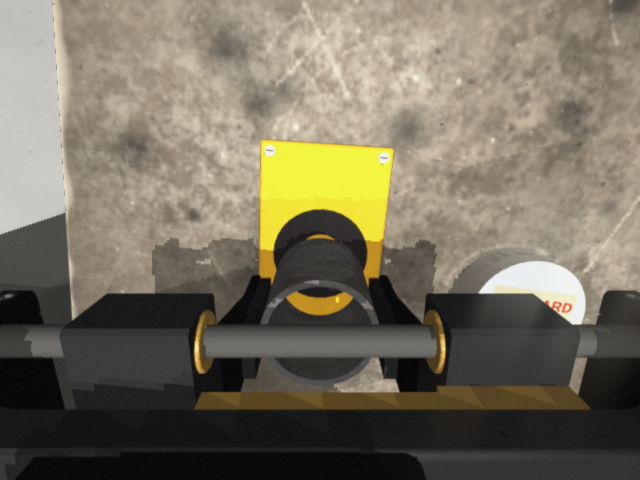

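The pipe is upright over the ring. The ring's far edge is at (319,210), spanning columns 274–368, and the tin is untouched at (530,300).

```bash
python3 - <<'E'
from h import *
c=np.load("pics/w7c.npy",allow_pickle=True).item()
print(cast([(319,210),(274,252),(368,252)],c,.010)*1000)
E
python3 -m handwheel '[[[1,0,0,-0.045,0,0,0],[1,0,0,-0.025,0,0,0],[1,0,0,-0.01,0,0,0],[1,0,0,0,0,0,0],[1,0,0,0,0,0,0]]]'
```

```text
[[447.26489194 319.56615834  10.        ]
 [421.66761897 288.58627794  10.        ]
 [481.91100489 295.76107807  10.        ]]
time: 26.3
eef_pos: [0.4521, 0.2909, 0.0516]
eef_rot: [3.141, -0.0, 1.689]
ft_force: [-0.4, -0.7, -1.5]
width: 0.54
gripper_force: 40.0
```

```bash
python3 -m handwheel '[[[1,0,0,-0.008,0,0,0],[1,0,0,-0.0055,0,0,0],[1,0,0,0,0,0,0],[1,0,0,0,0,0,0]]]'
python3 -m handwheel '[[[-1,0,0,0,0,0,0],[-1,0,0,0,0,0,0],[-1,0,0,0,0,0,0],[-1,0,0,0,0,0,0],[-1,0,0,0,0,0,0]]]'
python3 -m handwheel '[[[-1,0,0,0.05,0,0,0],[-1,0,0,0.1,0,0,0],[-1,0,0,0.1,0,0,0],[-1,0,0,0.1,0,0,0],[-1,0,0,0,0,0,0]]]'
python3 -m handwheel '[[[-1,-0.04,0.08,0,0,0,0],[-1,-0.04,0.08,0,0,0,0],[-1,-0.04,0.08,0,0,0,0],[-1,-0.04,0.08,0,0,0,0],[-1,-0.04,0.08,0,0,0,0]]]'
python3 -m handwheel '[[[-1,-0.04,0.08,0,0,0,0],[-1,-0.04,0.08,0,0,0,0],[-1,-0.04,0.08,0,0,0,0],[-1,0,0,0,0,0,0],[-1,0,0,0,0,0,0]]]'
python3 - <<'E'
from workcell import env
from h import *
p,d=env.read_camera("top"); c=env.calibration("top")
cv2.imwrite("pics/crop3.png",cv2.resize(p[215:345,130:510,::-1],None,fx=2.1,fy=2.1,interpolation=cv2.INTER_CUBIC))
hsv=cv2.cvtColor(p,cv2.COLOR_RGB2HSV); V=hsv[...,2]; S=hsv[...,1]
for n,u,v,z,lo,hi in (("wide",252,317,.018,75,135),("square",325,312,.026,100,256),("small",410,315,.016,75,135)):
    m=((V>lo)&(V<hi)&(S<90)).astype(np.uint8); k=np.zeros_like(m); k[v-22:v+23,u-33:u+34]=1
    q=max(cv2.findContours(m*k,0,1)[0],key=cv2.contourArea); print(n,rect(q,c,z))
f=d; v,u=np.mgrid[:480,:640]; K=np.array(c["camera_matrix"]); M=R.from_euler("xyz",c["orientation"]).as_matrix()
X=(np.stack([(u-K[0,2])/K[0,0]*d,-(v-K[1,2])/K[1,1]*d,-d],-1).reshape(-1,3)@M.T+c["eye"])
Y=X[(np.hypot(X[:,0]-.452,X[:,1]-.290)<.06)&(X[:,2]>.055)&(X[:,2]<.08)]*1000
print("pipe",len(Y),cv2.minEnclosingCircle(Y[:,:2].astype(np.float32)),Y.mean(0))
E
```

```text
time: 26.7
eef_pos: [0.4515, 0.2907, 0.0455]
eef_rot: [-3.141, 0.0, 1.689]
ft_force: [1.1, -0.5, -1.6]
width: 0.55
gripper_force: 40.0
time: 27.2
eef_pos: [0.4517, 0.2908, 0.0456]
eef_rot: [3.141, -0.0, 1.689]
ft_force: [-0.2, 0.6, -0.5]
width: 0.918
gripper_force: 0.0
time: 27.7
eef_pos: [0.4553, 0.2925, 0.1926]
eef_rot: [3.13, -0.004, 1.689]
ft_force: [1.1, 0.1, 0.7]
width: 0.999
gripper_force: 0.0
time: 28.2
eef_pos: [0.3706, 0.4517, 0.1849]
eef_rot: [-3.141, 0.0, 1.689]
ft_force: [0.6, -0.1, 0.3]
width: 1.002
gripper_force: 0.0
time: 28.7
eef_pos: [0.3229, 0.5467, 0.1845]
eef_rot: [-3.141, 0.001, 1.691]
ft_force: [1.0, -0.6, 0.6]
width: 0.999
gripper_force: 0.0
wide [439.5  98.6  43.7 110.8 -12.8]
square [453.8 -71.2  16.2  73.5  -1.9]
small [ 447.9 -267.6   31.    86.2    6.7]
pipe 149 ((452.4967956542969, 290.7431335449219), 24.971216201782227) [453.20916561 291.09661264  62.61792925]
```

View pics/crop3.png

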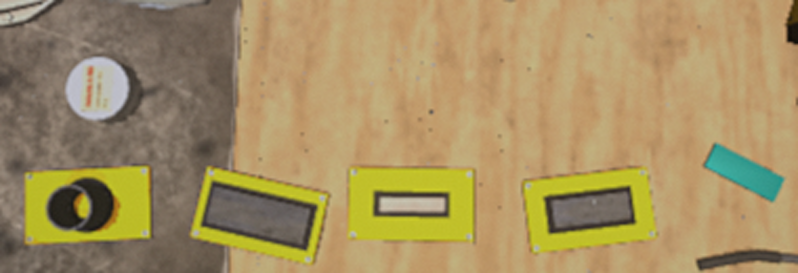

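All four pieces lie within about 2 mm of their outline centres, and the pipe is upright, its apparent lean being perspective. The tin at (98,88) and the turquoise piece at (744,172) have not moved.

```bash
python3 -c "
from workcell import env
print(env.hand_in())"
```

```text
the job is handed in; nothing more can be done
None
```

All four pieces are on their matching boards, within about 2 mm of centre, the bars flat and lined up and the pipe upright; the tin, magnet square and turquoise look-alike were left alone, and the job was handed in at about 29 s.

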